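Torque the closing nut of a sample pressure vessel with a click wrench

ROBOT

A 6-joint arm with a two-finger parallel gripper is mounted at the origin on a cart in front of the work surface, level with it; the furniture and walls round the work are solid. World frame = base frame: x ahead of the robot, y to its left, z up, the work surface at z = 0. Lengths are in m, angles in rad, forces in N, time in s.
With the tool pointing down it reaches from about 0.3 to 0.875 m from the base axis. Payload 6.4 kg.
Tool frame: the origin (TCP) lies on the mounting face of the last link; the fingertips stand 166 mm ahead of it and the grasp point (between the pads) lies 147 mm ahead of it; z points along the fingers, y is the line along which they close (so a half turn about z gives the same grasp; the last joint's range is limited). The gripper opens to 88 mm and grips with 3 to 60 N. Pads are 18 mm wide; open, the fingers measure 123 mm over their backs; the gripper's body (75 mm by 187 mm) begins 45 mm behind the grasp point.
Start: joints at [0.914, 0.181, 1.607, -0, 1.354, -0.206], TCP at [0.251, 0.518, 0.405] pointing down, gripper open.
Joint ranges: [-2.99, 2.99], [-0.89, 2.07], [0.3, 2.58], [-1.14, 4.28], [0, 2.63], [-3.12, 3.12]. Speed limits (rad/s): [2.57, 2.57, 3.01, 3.14, 3.14, 3.14].

INTERFACE

Orientations are given as a unit quaternion [x, y, z, w].
In Python, from bench import * gives the robot as it stands.
- The arm moves only by the tool drive_tool, never from a script. Its argument "commands" is a list of rows, each an object of numbers: "tx", "ty", "tz": the shift along the tool's x, y, z in mm; "twist": the turn about the tool's z in rad; "gripper": the finger opening in mm, from 0 to 88.1. In form: [{"tx": .., "ty": .., "tz": .., "twist": .., "gripper": ..}, ...]. A call has 1 to 10 rows; each row shifts and turns the commanded pose from where the row before left it, along the tool's axes as they then stand; what a row does not reach is not made up. A row lasts 1/12 s, in which the tool goes at most 41.7 mm and 7.16 degrees, less where a joint would pass 70% of its speed; a pose out of reach is approached as far as the arm can. A call is refused whole if a number of a shift passes 41.7 or a number of a turn 0.125, either way. A call with a gripper value outside its range is refused whole. The fingers move at their own pace and stop on an object; "force" is the grip in N (left out, the last holds). Time passes only in rows, so rows that do not move let the fingers close. It gives the time, the measured TCP pose, the force, the opening and the grip force at its end, in the units of the state.
- get_state(): the state, without advancing time (a new reading comes with each control period).
- get_image(name): name is "scene" or "top"; returns the picture (384x512x3 uint8, red, green, blue); there is no depth.
- camera_model(name): a dict with "fx", "fy", "cx", "cy" (pixels), "T" (4x4, takes a point from camera to world coordinates). Camera axes: x right, y up, looking along -z (the intrinsics and any distortion apply to the point x, -y, -z); pixel columns grow to the right and rows downward; lengths in m; the calibration is good to about 2 mm. A picture is of the moment at which its call begins. camera_model takes no time and is no camera call.
- sign_off(): hands the job in; it is judged then, once.
The state is a dict: "t": time; "joint_pos": joint angles; "qd": joint speeds; "tau": joint torques, N m; "tcp_pos": TCP position; "ee_rot": TCP orientation; "wrist_force": force on the tool from outside, world axes, zero at the start; "ft_torque": the same for the moment, N m; "width": opening from 0.0 (shut) to 1.0 (fully open); "grip_force": force on a finger pad.
Only numpy, scipy, OpenCV 4.12 (cv2) and the standard library are available. Lean on these libraries where they do the work, as an engineer would, in place of code of your own. Each camera call takes 0.05 s, during which the arm holds its last target. There are 200 camera calls.

TASK

Take the click torque wrench from its mat, put its ring right down over the hexagon closing nut of the pressure vessel and tighten the nut clockwise (seen from above) until the wrench gives at its hinge; stop as soon as it has clearly given and do not push it on towards its end stop. Leave the nut tight, lift the wrench straight off and lay it gently back flat on the mat, without leaning hard on the vessel or disturbing the dropper bottle, the tape roll and the dish beside it.

Things in the scene. Friction and masses are not known exactly. Their poses are not given: they have to be found in the camera images.
- wrench: Loose click torque wrench, 0.28 kg, lying flat on the mat: black flat-sided grip 20 mm wide, 22 mm high, steel tube, hinge, ring head. Origin: underside of the grip; x points to the head, z up. Along x: tail -68 mm, grip -60 to +50, centre of mass +45, vertical breakaway hinge +95, ring centre +140. Undersides of grip and ring are one plane, z = 0. Grip from above across y near the origin.
- socket (a point): Centre of the wrench's ring, level with its underside; turns with the head. Ring 63 mm outer diameter, 14 mm high, through hexagon hole 40.5 mm across flats. z up, x away from the handle and square to a flat of the hole (the wrench's x while the hinge is shut). Seated on the nut it has about 7 deg of play either way.
- wrench_head (a joint): Breakaway hinge, rad: 0 = straight, held by a preloaded spring up to about 1.0 N m about the hinge (10.5 N square to the grip at the origin). Then it gives: the handle swings on clockwise, the head stands still, the push hardly grows. Springs back to 0 when let go. 0.06 is a clear give; beyond 0.24 counts as pushed through; end stop 0.30.
- vessel: Small steel pressure vessel in a grey clamp block on a 120 x 100 x 10 mm base plate, fixed to the bench. Origin: middle of the plate's underside, on the nut's axis; z up. A flat round collar 72 mm in diameter forms a shoulder 82 mm above the bench; the nut rises from it. Its x says nothing of the nut's turn. Press with under 40 N till the ring is down.
- nut_seat (a point): On the nut's axis at shoulder level, turning with the nut; z up, x square to a flat (flats every 60 deg). Hexagon nut 38 mm across flats, prism 14 mm high, 4 mm chamfer above, 10 mm wide stud ending 22 mm above the shoulder. The seated ring rests on the shoulder, socket here. The nut runs clockwise at about 0.3 N m and comes tight after 14 to 32 deg, differently each time, then is solid.
- nut_corner (a point): One corner of the nut at the top of its prism, 14 mm above the shoulder, 21.9 mm from the axis; moves as the nut is turned.
- tool_mat: Thin plain grey mat, 170 x 280 x 3 mm, fixed on the bench; origin in the middle of its underside, y along its length. Wrench origin and ring centre must both end above it.
- dropper_bottle: Bystander: small dropper bottle, 31 mm in diameter, 74 mm high, standing, beside the vessel; origin at the middle of its underside.
- tape_roll: Bystander: roll of tape lying flat, 68 mm in diameter, 19 mm high; origin at the middle of its underside.
- petri_dish: Bystander: flat round dish, 58 mm in diameter, 15 mm high; origin at the middle of its underside.
There are look-alikes about, which are no part of the job. What is shaped like the vessel but blue is not meant. There is more than one size of the wrench; the one meant has the size given above.

How it is judged:
On the way, in this order (a step that is already met when the one before it is completed fails the run):
1. the ring sits fully down over the nut, on the shoulder (horizontal distance between socket and nut_seat below 0.004 m and z of socket in the frame of nut_seat between -0.004 and 0.006 m and angle between wrench's own z axis and vertical below 0.12 rad), for 0.1 s.
2. the wrench, still seated on the nut, has given at its hinge by 0.06 rad or more (all of step 1 and value of joint wrench_head above 0.06 rad), for 0.1 s.
At the end, for the whole second after the job is handed in: The wrench lies flat, at rest and released on the mat (wrench origin and ring centre both above the mat, undersides within 5 mm of its surface, tilt under 0.08 rad) with its hinge sprung back shut (under 0.03 rad), and the nut is left turned tight (its corner more than 4.5 mm from where it started) (x of wrench in the frame of tool_mat between -0.085 and 0.085 m and y of wrench in the frame of tool_mat between -0.14 and 0.14 m and x of socket in the frame of tool_mat between -0.085 and 0.085 m and y of socket in the frame of tool_mat between -0.14 and 0.14 m and height (world z) of each of wrench, socket below 0.008 m and angle between wrench's own z axis and vertical below 0.08 rad and value of joint wrench_head below 0.03 rad and linear speed of wrench below 0.02 m/s and contact force between the fingers and wrench below 0.1 N and distance of nut_corner from where it was at the start of the episode above 0.0045 m); the robot touches nothing.
It fails at once if the wrench is pushed on through its give towards the end stop (hinge beyond 0.24 rad) (value of joint wrench_head above 0.24 rad).
It fails at once if the wrench is dropped (faster than 0.5 m/s out of the fingers) (linear speed of wrench above 0.5 m/s and contact force between the fingers and wrench below 0.05 N).
It fails at once if the wrench is pressed on the vessel with over 40 N while its ring is not yet down (contact force between wrench and vessel above 40 N and z of socket in the frame of nut_seat above 0.006 m and distance of nut_corner from where it was at the start of the episode below 0.003 m).
It fails at once if the wrench strains the vessel with over 200 N of summed contact force (a clean square pull to the give makes 90 to 130 N at the nut's corners) (contact force between wrench and vessel above 200 N).
It fails at once if the dropper bottle, the tape roll or the dish is moved by more than 20 mm (distance of any of dropper_bottle, tape_roll, petri_dish from where it was at the start of the episode above 0.02 m).
It also fails if it takes over 72 s, if anything falls off the work surface, if the arm or the gripper's body presses on something with over 40 N, if the wrist force passes 120 N, or if a joint passes its speed limit or range.

## Working session

There is one attempt and no reset: what is moved stays moved. The work goes in short steps, Python scripts to look and compute and a tool call to move; the robot and the scene stay as the last step left them, time stands still between calls to the robot, and variables do not carry over. Pictures are saved under pics/ and viewed, at most 10 in all, crops included, and the job is handed in when it is done.

Besides the shell and the picture viewer there is one more tool, called after ">>>" as name(argument=value, ...) on one line, values as JSON. drive_tool: Moves the arm, as the interface text tells. Its arguments: {"type":"object","properties":{"commands":{"type":"array","items":{"type":"object","properties":{"tx":{"type":"number"},"ty":{"type":"number"},"tz":{"type":"number"},"twist":{"type":"number"},"gripper":{"type":"number"}}}},"force":{"type":"number"}},"required":["commands"]}

```bash
mkdir -p pics
cat > h.py <<'E'
from bench import *
import numpy as np, cv2
def snap(n,f):
    im=get_image(n); cv2.imwrite('pics/'+f,cv2.cvtColor(im,cv2.COLOR_RGB2BGR)); return im
def ray(n,u,v,z):
    c=camera_model(n); T=np.array(c['T']); d=np.array([(u-c['cx'])/c['fx'],-(v-c['cy'])/c['fy'],-1.])
    d=T[:3,:3]@d; o=T[:3,3]; return o+d*(z-o[2])/d[2]
def proj(n,p):
    c=camera_model(n); T=np.array(c['T']); q=T[:3,:3].T@(np.array(p)-T[:3,3])
    return c['cx']+c['fx']*q[0]/-q[2], c['cy']-c['fy']*q[1]/-q[2]
E
python3 - <<'E'
from h import *
for n in('top','scene'):
    snap(n,n+'0.png'); c=camera_model(n); print({k:(np.round(v,3).tolist() if k=='T' else v) for k,v in c.items()})
s=get_state();print(s)
E
```

```text
{'fx': 473.19747383184983, 'fy': 473.19747383184983, 'cx': 256.78640612580125, 'cy': 193.12381070268063, 'T': [[-0.005, 0.997, -0.074, 0.476], [-1.0, -0.004, 0.023, 0.17], [0.023, 0.074, 0.997, 1.372], [0.0, 0.0, 0.0, 1.0]]}
{'fx': 368.8984441982958, 'fy': 368.8984441982958, 'cx': 257.53603235711375, 'cy': 190.1715827218661, 'T': [[0.508, 0.625, -0.592, 0.077], [-0.861, 0.37, -0.349, -0.161], [0.001, 0.687, 0.726, 0.745], [0.0, 0.0, 0.0, 1.0]]}
{'t': 0.1, 'joint_pos': array([ 9.13717487e-01,  1.81473658e-01,  1.60787067e+00,  4.25573231e-07,
        1.35378638e+00, -2.06294967e-01]), 'qd': array([ 0.00202707, -0.00247951, -0.00137514,  0.0008129 ,  0.000488  ,
        0.00074062]), 'tau': array([ 2.73829246e-04, -4.34819269e+01, -3.42695868e+01,  7.03429920e-02,
        3.40095407e-02, -1.43022592e-05]), 'tcp_pos': array([0.25035982, 0.51739774, 0.40391419]), 'ee_rot': array([ 2.23488381e-01,  9.74706290e-01, -6.98391785e-04, -3.21952923e-04]), 'wrist_force': array([-0.24151128, -0.80832376,  0.84492525]), 'ft_torque': array([-0.02366174, -0.00247024, -0.01132018]), 'grip_force': 0.0, 'width': 0.9994193126438836}
```

View pics/top0.png

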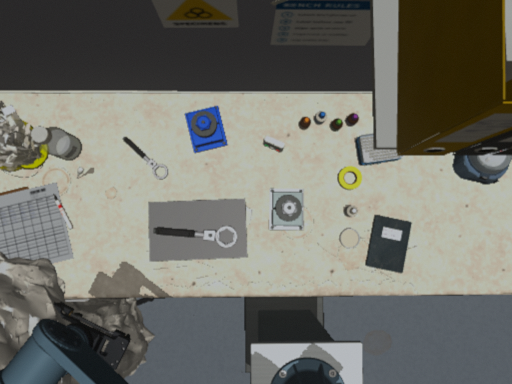

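View pics/scene0.png

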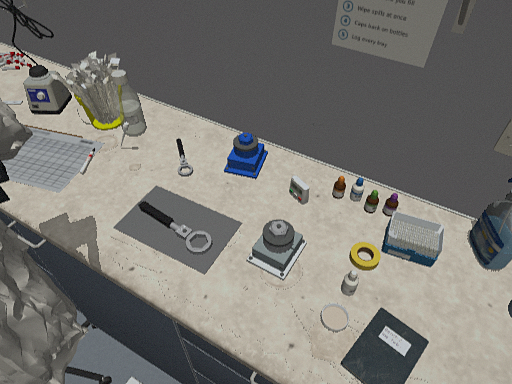

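The top view shows the big wrench on the mat, with its grip around (178,232) and ring at (227,237). The vessel is at (288,208), with the bystanders to its right at (349,177), (350,210) and (349,238). I'll enlarge the important parts.

Run:
```python
from h import *
ims=[np.float32(get_image('top')) for _ in range(6)]; t=np.mean(ims,0).astype(np.uint8)
ss=np.mean([np.float32(get_image('scene')) for _ in range(6)],0).astype(np.uint8)
np.savez('avg0.npz',t=t,s=ss)
r=lambda im,x0,x1,y0,y1,w,h:cv2.resize(im[y0:y1,x0:x1],(w,h),interpolation=cv2.INTER_CUBIC)
A=r(t,268,308,188,228,400,400); B=r(ss,246,306,212,272,400,400); C=r(t,145,265,195,265,800,200*2-200)
C=cv2.resize(t[215:255,145:255],(800,200),interpolation=cv2.INTER_CUBIC)
cv2.imwrite('pics/crop.png',cv2.cvtColor(np.vstack([np.hstack([A,B]),C]),cv2.COLOR_RGB2BGR))
hsv=cv2.cvtColor(t,cv2.COLOR_RGB2HSV)
# wrench grip dark mask on mat
m=(t.max(2)<60).astype(np.uint8); m[:215]=0;m[255:]=0;m[:,:148]=0;m[:,250:]=0
ys,xs=np.nonzero(m); print(len(xs),xs.min(),xs.max())
(cx,cy),(w,h),a=cv2.minAreaRect(np.c_[xs,ys].astype(np.float32)); print('grip',cx,cy,w,h,a, ray('top',cx,cy,.018))
vx,vy,x0,y0=cv2.fitLine(np.c_[xs,ys].astype(np.float32),2,0,.01,.01).ravel()
p=ray('top',x0,y0,.014);q=ray('top',x0+30*vx,y0+30*vy,.014);print(p,q,np.degrees(np.arctan2(*(q-p)[[1,0]])))
# mat mask
sub=t.astype(int); mm=((abs(sub-sub.mean(2,keepdims=True)).max(2)<8)&(sub.mean(2)>75)&(sub.mean(2)<140)).astype(np.uint8); mm[:190]=0;mm[268:]=0;mm[:,:140]=0;mm[:,255:]=0
ys,xs=np.nonzero(mm); R=cv2.minAreaRect(np.c_[xs,ys].astype(np.float32)); print('mat',R,[ray('top',*b,.003)[:2].round(3).tolist() for b in cv2.boxPoints(R)])
# ring hole : mat pixels enclosed
n,l,st,ce=cv2.connectedComponentsWithStats(mm[215:255,210:245],connectivity=4)
for i in range(1,n):
  if st[i,4]>20: print(st[i],ce[i]+[210,215],ray('top',*(ce[i]+[210,215]),.010))
```

```text
273 155 194
grip 174.36492919921875 231.55348205566406 39.19990158081055 7.103627681732178 4.969740867614746 [0.46792535 0.37346534 0.018     ]
[0.4677641  0.37370732 0.014     ] [0.45999379 0.28872005 0.014     ] -95.22397960335032
mat ((197.37298583984375, 229.69720458984375), (59.686641693115234, 97.31267547607422), 87.79740142822266) [[0.554, 0.453], [0.564, 0.173], [0.392, 0.167], [0.383, 0.445]]
[  0   0  35  40 985] [228.17258883 233.74314721] [0.46076058 0.22108828 0.01      ]
[  9  14  15  16 175] [225.69714286 236.43428571] [0.45312546 0.2281738  0.01      ]
```

View pics/crop.png

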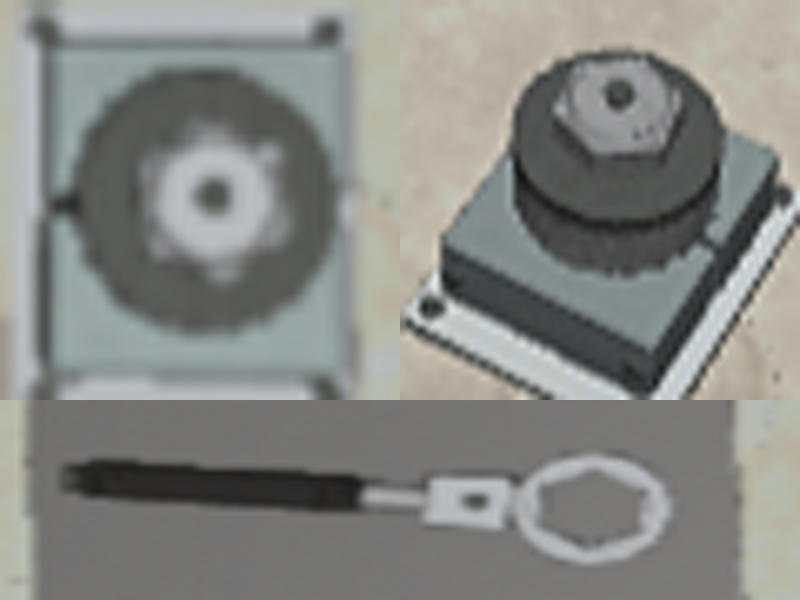

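The crops show the nut corners in the top view as a star, with corners near crop pixels (210,125), (272,152), (285,228), (220,275), (150,250) and (148,160) about a stud at (214,196). In the scene view the stud is at (620,95). The wrench ring hole has its corners square to the handle, as expected. Next I'll compute the nut axis and turn.

Run:
```python
from h import *
d=np.load('avg0.npz');t=d['t']
U=lambda X,Y:(268+(X+.5)/10-.5,188+(Y+.5)/10-.5)
V=lambda X,Y:(246+(X-400+.5)/6.667-.5,212+(Y+.5)/6.667-.5)
for z in(.100,.104): print('stud',ray('top',*U(214,196),z),ray('scene',*V(620,95),z))
# collar disc by dark mask; left/right/top edges
g=t.astype(int).mean(2); m=(g<112).astype(np.uint8)[188:228,268:308]
n,l,st,ce=cv2.connectedComponentsWithStats(m); i=1+np.argmax(st[1:,4])
c=max(cv2.findContours((l==i).astype(np.uint8),0,1)[0],key=len); (x,y),r=cv2.minEnclosingCircle(c); print('collar',x+268,y+188,r,st[i],ray('top',x+268,y+188,.080), r*1.29/473)
c0=ray('top',*U(214,196),.104)[:2]
for z,pts in((.096,[(210,125),(272,152),(285,228),(220,275),(150,250),(148,160)]),):
  P=np.array([ray('top',*U(*p),z)[:2] for p in pts]); C=P.mean(0); D=P-C; print('nut c',C,np.hypot(*D.T).round(4),(np.degrees(np.arctan2(D[:,1],D[:,0]))%60).round(1))
# angular harmonic of brightness about stud: 6th harmonic
C=ray('top',*U(214,196),.104)[:2]
for C in (C,P.mean(0)):
 for r in(.018,.020,.022):
  th=np.arange(0,2*np.pi,.02); uv=np.array([proj('top',[C[0]+r*np.cos(a),C[1]+r*np.sin(a),.096]) for a in th]).astype(np.float32)
  v=cv2.remap(t.mean(2).astype(np.float32),uv[:,0].copy(),uv[:,1].copy(),cv2.INTER_LINEAR).ravel()
  F=(v*np.exp(-6j*th)).mean(); print(r,abs(F),'corner ang mod60',np.degrees(-np.angle(F))/6%60 if 0 else np.degrees(np.angle(np.conj(F)))/6%60)
sp=[V(*p) for p in[(555,105),(567,62),(665,65),(685,103)]]
for p in sp:
  D=ray('scene',*p,.096)[:2]-ray('scene',*V(620,95),.104)[:2]; print('scene corner',np.hypot(*D),np.degrees(np.arctan2(D[1],D[0]))%60)
for n,u,v,z in(('bottle',350,208,.06),('tape',349,177,.019),('dish',349,238,.015)): print(n,ray('top',u,v,z))
```

```text
stud [0.53223483 0.0541264  0.1       ] [0.53314573 0.05340317 0.1       ]
stud [0.53205918 0.05449178 0.104     ] [0.53031455 0.05207221 0.104     ]
collar 284.76878547668457 211.6416187286377 17.77005958557129 [  4   7  30  30 402] [0.52087937 0.06387905 0.08      ] 0.04846379886973988
nut c [0.53179257 0.05371825] [0.0199 0.0201 0.0207 0.0208 0.0223 0.0206] [ 2.7  8.3  7.   3.7  8.4 59.6]
0.018 5.489473378765313 corner ang mod60 5.849677979081803
0.02 8.766508603529083 corner ang mod60 6.118345419918004
0.022 6.272072306535584 corner ang mod60 6.549027520484763
0.018 5.969919442819041 corner ang mod60 5.790199855776091
0.02 9.09025435471159 corner ang mod60 6.340667162381841
0.022 6.569299970883049 corner ang mod60 6.004310571289261
scene corner 0.02123179455857585 55.0761839679452
scene corner 0.026239110543230117 10.109775234983232
scene corner 0.024963582825936845 50.01963931527232
scene corner 0.022218088320536178 8.051784389794484
bottle [ 0.53086433 -0.11991942  0.06      ]
tape [ 0.6221178  -0.12788774  0.019     ]
dish [ 0.44666808 -0.12526484  0.015     ]
```

>>> drive_tool(commands=[{"tx": -26.1, "ty": -4.6}, {"tx": -26.1, "ty": -4.6}, {"tx": -26.1, "ty": -4.6}, {"tx": -26.1, "ty": -4.6}, {"tx": -26.1, "ty": -4.6}, {"tx": -26.1, "ty": -4.6}, {"tx": -26.1, "ty": -4.6}, {"tx": -26.1, "ty": -4.6}, {"tx": -26.1, "ty": -4.6}, {"tx": -26.1, "ty": -4.6}])

```text
$.commands[0]: bad value
```

>>> drive_tool(commands=[{"twist": 0.12, "tz": 16, "gripper": 60}, {"twist": 0.12, "tz": 16}, {"twist": 0.12, "tz": 16}, {"twist": 0.12, "tz": 16}, {"twist": 0.12, "tz": 16}, {"twist": 0.12, "tz": 16}, {"twist": 0.12, "tz": 16}, {"twist": 0.12, "tz": 16}, {"twist": 0.12, "tz": 16}, {"twist": 0.12, "tz": 16}])

```text
$.commands[0]: bad value
```

>>> drive_tool(commands=[{"tx": -26.1, "ty": -4.6, "tz": 0, "twist": 0, "gripper": 60}, {"tx": -26.1, "ty": -4.6, "tz": 0, "twist": 0, "gripper": 60}, {"tx": -26.1, "ty": -4.6, "tz": 0, "twist": 0, "gripper": 60}, {"tx": -26.1, "ty": -4.6, "tz": 0, "twist": 0, "gripper": 60}, {"tx": -26.1, "ty": -4.6, "tz": 0, "twist": 0, "gripper": 60}, {"tx": -26.1, "ty": -4.6, "tz": 0, "twist": 0, "gripper": 60}, {"tx": -26.1, "ty": -4.6, "tz": 0, "twist": 0, "gripper": 60}, {"tx": -26.1, "ty": -4.6, "tz": 0, "twist": 0, "gripper": 60}, {"tx": -26.1, "ty": -4.6, "tz": 0, "twist": 0, "gripper": 60}, {"tx": -26.1, "ty": -4.6, "tz": 0, "twist": 0, "gripper": 60}])

```text
t: 1.53
tcp_pos: [0.4664, 0.3616, 0.4048]
ee_rot: [0.224, 0.975, 0.0, 0.0]
wrist_force: [0.1, 0.2, 0.2]
width: 0.674
grip_force: 0.0
```

>>> drive_tool(commands=[{"tx": 0, "ty": 0, "tz": 16, "twist": 0.12, "gripper": 60}, {"tx": 0, "ty": 0, "tz": 16, "twist": 0.12, "gripper": 60}, {"tx": 0, "ty": 0, "tz": 16, "twist": 0.12, "gripper": 60}, {"tx": 0, "ty": 0, "tz": 16, "twist": 0.12, "gripper": 60}, {"tx": 0, "ty": 0, "tz": 16, "twist": 0.12, "gripper": 60}, {"tx": 0, "ty": 0, "tz": 16, "twist": 0.12, "gripper": 60}, {"tx": 0, "ty": 0, "tz": 16, "twist": 0.12, "gripper": 60}, {"tx": 0, "ty": 0, "tz": 16, "twist": 0.12, "gripper": 60}, {"tx": 0, "ty": 0, "tz": 16, "twist": 0.12, "gripper": 60}, {"tx": 0, "ty": 0, "tz": 16, "twist": 0.12, "gripper": 60}])

```text
t: 2.37
tcp_pos: [0.4654, 0.3625, 0.244]
ee_rot: [0.737, 0.676, 0.0, 0.0]
wrist_force: [-0.4, -0.3, -0.2]
width: 0.682
grip_force: 0.0
```

>>> drive_tool(commands=[{"tx": 0, "ty": 0, "tz": 14, "twist": 0.01, "gripper": 60}, {"tx": 0, "ty": 0, "tz": 14, "twist": 0, "gripper": 60}, {"tx": 0, "ty": 0, "tz": 14, "twist": 0, "gripper": 60}, {"tx": 0, "ty": 0, "tz": 12, "twist": 0, "gripper": 50}, {"tx": 0, "ty": 0, "tz": 10, "twist": 0, "gripper": 40}, {"tx": 0, "ty": 0, "tz": 8, "twist": 0, "gripper": 40}, {"tx": 0, "ty": 0, "tz": 0, "twist": 0, "gripper": 40}, {"tx": 0, "ty": 0, "tz": 0, "twist": 0, "gripper": 40}], force=10)

```text
t: 3.03
tcp_pos: [0.4654, 0.3625, 0.1725]
ee_rot: [0.738, 0.675, -0.0, -0.0]
wrist_force: [-0.2, 0.0, 0.1]
width: 0.454
grip_force: 0.0
```

>>> drive_tool(commands=[{"tx": 0, "ty": 0, "tz": 0, "twist": 0, "gripper": 25}, {"tx": 0, "ty": 0, "tz": 0, "twist": 0, "gripper": 20}, {"tx": 0, "ty": 0, "tz": 0, "twist": 0, "gripper": 10}, {"tx": 0, "ty": 0, "tz": 0, "twist": 0, "gripper": 10}, {"tx": 0, "ty": 0, "tz": 0, "twist": 0, "gripper": 10}, {"tx": 0, "ty": 0, "tz": 0, "twist": 0, "gripper": 10}], force=10)

```text
t: 3.53
tcp_pos: [0.4657, 0.3626, 0.1735]
ee_rot: [0.738, 0.675, 0.001, 0.0]
wrist_force: [-0.8, -0.1, 4.7]
width: 0.226
grip_force: 10.0
```

>>> drive_tool(commands=[{"tx": 0, "ty": 0, "tz": 0, "twist": 0, "gripper": 5}, {"tx": 0, "ty": 0, "tz": 0, "twist": 0, "gripper": 5}, {"tx": 0, "ty": 0, "tz": 0, "twist": 0, "gripper": 5}, {"tx": 0, "ty": 0, "tz": 0, "twist": 0, "gripper": 5}], force=55)

```text
t: 3.87
tcp_pos: [0.4658, 0.3627, 0.1735]
ee_rot: [0.738, 0.675, 0.001, 0.0]
wrist_force: [-0.2, 0.0, 7.1]
width: 0.218
grip_force: 55.0
```

>>> drive_tool(commands=[{"tx": 0, "ty": 0, "tz": -4, "twist": 0, "gripper": 5}, {"tx": 0, "ty": 0, "tz": -8, "twist": 0, "gripper": 5}, {"tx": 0, "ty": 0, "tz": -15, "twist": 0, "gripper": 5}, {"tx": 0, "ty": 0, "tz": -18, "twist": 0, "gripper": 5}, {"tx": 0, "ty": 0, "tz": -20, "twist": 0, "gripper": 5}, {"tx": 0, "ty": 0, "tz": -20, "twist": 0, "gripper": 5}, {"tx": 0, "ty": 0, "tz": -20, "twist": 0, "gripper": 5}, {"tx": 0, "ty": 0, "tz": -15, "twist": 0, "gripper": 5}, {"tx": 0, "ty": 0, "tz": -10, "twist": 0, "gripper": 5}, {"tx": 0, "ty": 0, "tz": 0, "twist": 0, "gripper": 5}])

```text
t: 4.7
tcp_pos: [0.4659, 0.3628, 0.3052]
ee_rot: [0.738, 0.675, 0.002, 0.0]
wrist_force: [1.2, 0.3, -3.5]
width: 0.223
grip_force: 55.0
```

Run:
```python
from h import *
s=get_state();print(s['tcp_pos'],s['ee_rot'],s['wrist_force'],s['ft_torque'],s['joint_pos'])
t=snap('top','t1.png');ss=snap('scene','s1.png')
u,v=proj('top',[.452,.223,.14]);a,b=proj('scene',[.455,.25,.14]);u,v,a,b=map(int,(u,v,a,b));print(u,v,a,b)
A=cv2.resize(t[v-35:v+35,u-50:u+50],(700,290),interpolation=3);B=cv2.resize(ss[b-35:b+35,a-80:a+80],(700,306),interpolation=3)
cv2.imwrite('pics/c1.png',cv2.cvtColor(np.vstack([A,B]),4))
```

```text
[0.46590112 0.36279465 0.30517033] [7.38181465e-01 6.74599566e-01 1.82423506e-03 4.71932882e-04] [ 1.20729812  0.30417005 -3.45340771] [0.08849851 0.04050646 0.07980333] [4.60747676e-01 3.18788526e-01 1.65149017e+00 1.08663256e-04
 1.16754670e+00 5.50654086e-01]
225 237 183 202
```

View pics/c1.png

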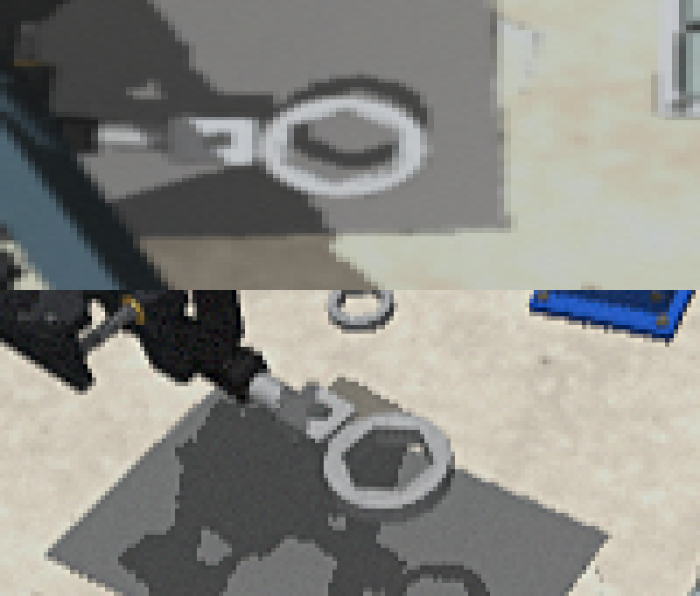

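Top crop: the ring centre is at about (343,145), which is full-image (223.5,236.5). Scene crop: it's at about (388,171), which is (191.7,206). The wrench is held. Next I'll triangulate the ring for droop and offset.

```bash
cat >> h.py <<'E'
def ringfit(n,im,u,v,R=22,thr=165):
    g=im.astype(int); m=((g.min(2)>thr-25)&(g.max(2)-g.min(2)<25)).astype(np.uint8)
    y0,x0=int(v-R),int(u-R); sub=m[y0:y0+2*R,x0:x0+2*R]
    cs,h=cv2.findContours(sub,cv2.RETR_CCOMP,cv2.CHAIN_APPROX_NONE); return cs,h,x0,y0
def tri(p,q):
    A=[];b=[]
    for n,(u,v) in(('top',p),('scene',q)):
        o=np.array(camera_model(n)['T'])[:3,3]; d=ray(n,u,v,0)-o; d/=np.linalg.norm(d); M=np.eye(3)-np.outer(d,d); A.append(M); b.append(M@o)
    A=np.vstack(A); b=np.hstack(b); x,r,_,_=np.linalg.lstsq(A,b,rcond=None); return x,np.sqrt(r)
E
python3 - <<'E'
from h import *
I=lambda f:cv2.cvtColor(cv2.imread('pics/'+f),4)
out={}
for n,f,u,v in(('top','t1.png',224,236.5),('scene','s1.png',191.7,206)):
  cs,h,x0,y0=ringfit(n,I(f),u,v)
  for c,hh in zip(cs,h[0]):
    if len(c)>=20: e=cv2.fitEllipse(c); print(n,hh[3]>=0,len(c),np.round(e[0],2)+[x0,y0],np.round(e[1],1),cv2.boundingRect(c))
x,r=tri((223.5,236.5),(191.7,206.1));print(x,r)
E
```

```text
top False 92 [221.32 236.55] [22.2 31.1] (0, 11, 35, 25)
top True 50 [223.25 236.84] [16.7 17.7] (13, 14, 18, 19)
scene False 199 [192.69 197.74] [34.5 41.5] (0, 0, 44, 33)
scene True 53 [190.95 205.24] [16.1 21.5] (11, 13, 23, 17)
[0.45564157 0.22784152 0.14068323] [0.00087337]
```

>>> drive_tool(commands=[{"tx": -8, "ty": 3, "tz": 0, "twist": 0, "gripper": 5}, {"tx": -18, "ty": 7.2, "tz": 0, "twist": 0, "gripper": 5}, {"tx": -20, "ty": 8, "tz": 0, "twist": 0, "gripper": 5}, {"tx": -20, "ty": 8, "tz": 0, "twist": 0, "gripper": 5}, {"tx": -20, "ty": 8, "tz": 0, "twist": 0, "gripper": 5}, {"tx": -20, "ty": 8, "tz": 0, "twist": 0, "gripper": 5}, {"tx": -20, "ty": 8, "tz": 0, "twist": 0, "gripper": 5}, {"tx": -20, "ty": 8, "tz": 0, "twist": 0, "gripper": 5}, {"tx": -15, "ty": 6, "tz": 0, "twist": 0, "gripper": 5}, {"tx": -8, "ty": 3, "tz": 0, "twist": 0, "gripper": 5}])

```text
t: 5.63
tcp_pos: [0.5172, 0.1858, 0.3013]
ee_rot: [0.739, 0.674, -0.001, -0.0]
wrist_force: [0.2, -0.5, -3.9]
width: 0.221
grip_force: 55.0
```

>>> drive_tool(commands=[{"tx": 0, "ty": 0, "tz": 0, "twist": -0.03, "gripper": 5}, {"tx": 0, "ty": 0, "tz": 5, "twist": -0.05, "gripper": 5}, {"tx": 0, "ty": 0, "tz": 6, "twist": -0.05, "gripper": 5}, {"tx": 0, "ty": 0, "tz": 6, "twist": -0.04, "gripper": 5}, {"tx": 0, "ty": 0, "tz": 3, "twist": -0.025, "gripper": 5}, {"tx": 0, "ty": 0, "tz": 0, "twist": 0, "gripper": 5}, {"tx": 0, "ty": 0, "tz": 0, "twist": 0, "gripper": 5}])

```text
t: 6.22
tcp_pos: [0.5169, 0.1881, 0.2821]
ee_rot: [0.669, 0.743, -0.001, -0.0]
wrist_force: [0.7, 0.4, -2.4]
width: 0.223
grip_force: 55.0
```

Run:
```python
from h import *
s=get_state();print(s['tcp_pos'],s['ee_rot'],s['wrist_force'],s['ft_torque'])
q=s['ee_rot'];print('toolx deg',2*np.degrees(np.arctan2(q[1],q[0])))
av=lambda n:np.mean([np.float32(get_image(n)) for _ in range(4)],0).astype(np.uint8)
t=av('top');ss=av('scene'); np.savez('avg2.npz',t=t,s=ss)
A=cv2.resize(t[180:240,258:318],(400,400),interpolation=3);B=cv2.resize(ss[195:255,246:306],(400,400),interpolation=3)
cv2.imwrite('pics/c2.png',cv2.cvtColor(np.hstack([A,B]),4))
```

```text
[0.51686586 0.18812598 0.28214286] [ 6.69324667e-01  7.42969721e-01 -5.07047243e-04 -4.76549252e-04] [ 0.67709547  0.41518931 -2.42100731] [ 0.08629434  0.07595505 -0.07314947]
toolx deg 95.97004771518674
```

View pics/c2.png

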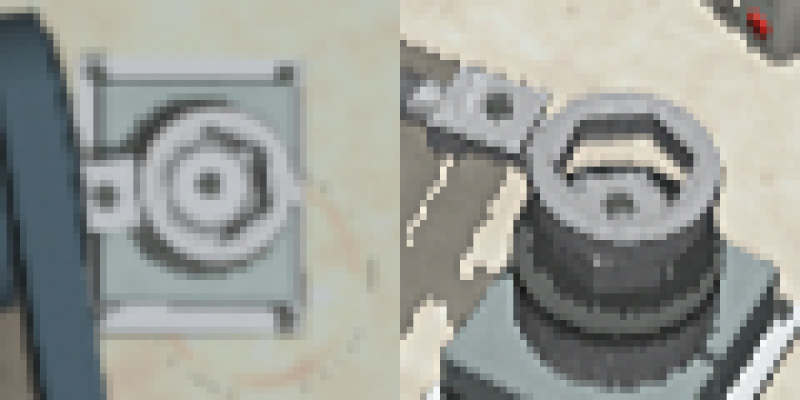

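The ring sits over the nut. In the top crop its centre is at about (215,187) with the stud at (210,183). In the scene crop the ring's top face is centred at about (623,166).

Run:
```python
from h import *
d=np.load('avg2.npz');t=d['t'].astype(int);s=d['s'].astype(int)
f=lambda x0,y0,X,Y:(x0+(X+.5)/6.667-.5,y0+(Y+.5)/6.667-.5)
p=f(258,180,215,187);q=f(246,195,223.5,166)
print('ring',ray('top',*p,.1253),ray('scene',*q,.1253),tri(p,q)); print('stud',ray('top',*f(258,180,210,183),.104), proj('top',[.5309,.0538,.1253]),p)
# predicted vs radial edge profile: gradient of brightness along rays in both views around predicted ring
for n,im,p0 in(('top',t,p),('scene',s,q)):
  C=ray(n,*p0,.1253)[:2]; g=im.mean(2).astype(np.float32)
  for it in range(4):
    P=[]
    for a in np.radians(np.arange(-170,180,10)):
      if n=='top' and abs(np.degrees(a)-95)<35: continue
      if n=='scene' and abs(np.degrees(a)-95)<35: continue
      rr=np.arange(.026,.037,.0005); uv=np.float32([proj(n,[C[0]+r*np.cos(a),C[1]+r*np.sin(a),.1253]) for r in rr])
      v=cv2.remap(g,uv[:,0].copy(),uv[:,1].copy(),1).ravel(); k=np.abs(np.gradient(v)); k[k<k.max()*.5]=0
      r=(rr*k).sum()/k.sum(); P.append(C+r*np.array([np.cos(a),np.sin(a)]))
    P=np.array(P); A=np.c_[2*P,np.ones(len(P))]; x=np.linalg.lstsq(A,(P**2).sum(1),rcond=None)[0]
    R=np.sqrt(x[2]+x[:2]@x[:2]); C=x[:2]
  print(n,C,R,'rms',np.std(np.hypot(*(P-C).T)))
```

```text
ring [0.52986262 0.05414056 0.1253    ] [0.53099484 0.05218874 0.1253    ] (array([0.5304742 , 0.05316722, 0.12508191]), array([0.00158614]))
stud [0.53239724 0.05415619 0.104     ] (np.float64(289.9479597471094), np.float64(207.23029368648497)) (289.82338383080844, 207.623593820309)
top [0.53059573 0.05441144] 0.030784311870136225 rms 0.0010544830682398451Traceback (most recent call last):
  File "<stdin>", line 14, in <module>
  File "h.py", line 9, in proj
    c=camera_model(n); T=np.array(c['T']); q=T[:3,:3].T@(np.array(p)-T[:3,3])
ValueError: time passes only in moves, steps and waits
```

>>> drive_tool(commands=[{"tx": 0, "ty": 0.8, "tz": 2, "twist": 0, "gripper": 5}, {"tx": 0, "ty": 0, "tz": 3, "twist": 0, "gripper": 5}, {"tx": 0, "ty": 0, "tz": 3, "twist": 0, "gripper": 5}, {"tx": 0, "ty": 0, "tz": 2, "twist": 0, "gripper": 5}, {"tx": 0, "ty": 0, "tz": 2, "twist": 0, "gripper": 5}, {"tx": 0, "ty": 0, "tz": 1, "twist": 0, "gripper": 5}, {"tx": 0, "ty": 0, "tz": 1, "twist": 0, "gripper": 5}, {"tx": 0, "ty": 0, "tz": 0, "twist": 0, "gripper": 5}])

```text
t: 7.28
tcp_pos: [0.5179, 0.1882, 0.2684]
ee_rot: [0.669, 0.743, -0.0, -0.0]
wrist_force: [-0.0, -1.0, -2.8]
width: 0.221
grip_force: 55.0
```

>>> drive_tool(commands=[{"tx": 0, "ty": 0, "tz": 1, "twist": 0, "gripper": 5}, {"tx": 0, "ty": 0, "tz": 1, "twist": 0, "gripper": 5}, {"tx": 0, "ty": 0, "tz": 0, "twist": 0, "gripper": 5}])

```text
t: 7.53
tcp_pos: [0.5179, 0.1882, 0.2666]
ee_rot: [0.669, 0.743, -0.0, -0.0]
wrist_force: [0.0, -0.2, -3.0]
width: 0.224
grip_force: 55.0
```

>>> drive_tool(commands=[{"tx": 0, "ty": 0, "tz": 1, "twist": 0, "gripper": 5}, {"tx": 0, "ty": 0, "tz": 1, "twist": 0, "gripper": 5}, {"tx": 0, "ty": 0, "tz": 0, "twist": 0, "gripper": 5}])

```text
t: 7.78
tcp_pos: [0.5178, 0.1882, 0.2645]
ee_rot: [0.669, 0.743, -0.0, -0.0]
wrist_force: [-0.7, 0.5, -4.4]
width: 0.222
grip_force: 55.0
```

>>> drive_tool(commands=[{"tx": 0, "ty": 0, "tz": 1, "twist": 0, "gripper": 5}, {"tx": 0, "ty": 0, "tz": 1, "twist": 0, "gripper": 5}, {"tx": 0, "ty": 0, "tz": 0, "twist": 0, "gripper": 5}])

```text
t: 8.03
tcp_pos: [0.5178, 0.1882, 0.2625]
ee_rot: [0.669, 0.743, -0.0, -0.0]
wrist_force: [0.2, 0.2, -2.8]
width: 0.219
grip_force: 55.0
```

>>> drive_tool(commands=[{"tx": 0, "ty": 0, "tz": 1.5, "twist": 0, "gripper": 5}, {"tx": 0, "ty": 0, "tz": 1.5, "twist": 0, "gripper": 5}, {"tx": 0, "ty": 0, "tz": 1.5, "twist": 0, "gripper": 5}, {"tx": 0, "ty": 0, "tz": 1.5, "twist": 0, "gripper": 5}, {"tx": 0, "ty": 0, "tz": 0, "twist": 0, "gripper": 5}])

```text
t: 8.45
tcp_pos: [0.5178, 0.1881, 0.2562]
ee_rot: [0.669, 0.743, -0.0, -0.0]
wrist_force: [0.1, 0.0, -3.0]
width: 0.221
grip_force: 55.0
```

>>> drive_tool(commands=[{"tx": 0, "ty": 0, "tz": 1, "twist": 0, "gripper": 5}, {"tx": 0, "ty": 0, "tz": 1, "twist": 0, "gripper": 5}, {"tx": 0, "ty": 0, "tz": 1, "twist": 0, "gripper": 5}, {"tx": 0, "ty": 0, "tz": 0, "twist": 0, "gripper": 5}])

```text
t: 8.78
tcp_pos: [0.5178, 0.1882, 0.2535]
ee_rot: [0.669, 0.743, -0.0, -0.0]
wrist_force: [-0.5, -0.8, -3.4]
width: 0.22
grip_force: 55.0
```

>>> drive_tool(commands=[{"tx": 0, "ty": 0, "tz": 0.7, "twist": 0, "gripper": 5}, {"tx": 0, "ty": 0, "tz": 0.7, "twist": 0, "gripper": 5}, {"tx": 0, "ty": 0, "tz": 0, "twist": 0, "gripper": 5}])

```text
t: 9.03
tcp_pos: [0.518, 0.1882, 0.2524]
ee_rot: [0.669, 0.743, 0.0, 0.0]
wrist_force: [0.5, 0.6, -2.0]
width: 0.224
grip_force: 55.0
```

>>> drive_tool(commands=[{"tx": 0, "ty": 0, "tz": 0.7, "twist": 0, "gripper": 5}, {"tx": 0, "ty": 0, "tz": 0, "twist": 0, "gripper": 5}, {"tx": 0, "ty": 0, "tz": 0, "twist": 0, "gripper": 5}])

```text
t: 9.28
tcp_pos: [0.5181, 0.1883, 0.2519]
ee_rot: [0.669, 0.743, 0.0, 0.0]
wrist_force: [0.8, 0.9, -0.9]
width: 0.221
grip_force: 55.0
```

>>> drive_tool(commands=[{"tx": -0.06, "ty": 4.05, "tz": 0, "twist": 0.03, "gripper": 5}, {"tx": -0.06, "ty": 4.05, "tz": 0, "twist": 0.03, "gripper": 5}, {"tx": -0.06, "ty": 4.05, "tz": 0, "twist": 0.03, "gripper": 5}, {"tx": -0.06, "ty": 4.05, "tz": 0, "twist": 0.03, "gripper": 5}, {"tx": -0.06, "ty": 4.05, "tz": 0, "twist": 0.03, "gripper": 5}, {"tx": 0, "ty": 0, "tz": 0, "twist": 0, "gripper": 5}])

```text
t: 9.78
tcp_pos: [0.5383, 0.1893, 0.2517]
ee_rot: [0.723, 0.691, 0.0, -0.001]
wrist_force: [-2.3, 4.1, -0.7]
width: 0.226
grip_force: 55.0
```

>>> drive_tool(commands=[{"tx": -0.06, "ty": 4.05, "tz": 0, "twist": 0.03, "gripper": 5}, {"tx": -0.06, "ty": 4.05, "tz": 0, "twist": 0.03, "gripper": 5}, {"tx": -0.06, "ty": 4.05, "tz": 0, "twist": 0.03, "gripper": 5}, {"tx": -0.06, "ty": 4.05, "tz": 0, "twist": 0.03, "gripper": 5}, {"tx": 0, "ty": 0, "tz": 0, "twist": 0, "gripper": 5}])

```text
t: 10.2
tcp_pos: [0.5544, 0.1875, 0.2517]
ee_rot: [0.763, 0.646, 0.0, -0.0]
wrist_force: [-1.4, 4.4, -1.1]
width: 0.222
grip_force: 55.0
```

```bash
cat >> h.py <<'E'
def st():
    s=get_state(); q=s['ee_rot']; a=2*np.arctan2(q[1],q[0]); X=np.array([np.cos(a),np.sin(a)]);Y=np.array([np.sin(a),-np.cos(a)])
    f=s['wrist_force'];N=np.array([.532,.0538]); D=s['tcp_pos'][:2]-N
    print('t',round(s['t'],2),'z',s['tcp_pos'][2].round(4),'toolx',np.degrees(a).round(2),'F x,y,z',(f[:2]@X).round(1),(f[:2]@Y).round(1),f[2].round(1),'T',s['ft_torque'].round(2),'tcp',s['tcp_pos'].round(4),'polar',np.hypot(*D).round(4),np.degrees(np.arctan2(D[1],D[0])).round(2))
E
python3 -c "
from h import *
st()"
```

```text
t 10.2 z 0.2517 toolx 80.53 F x,y,z 4.1 -2.1 -1.1 T [ 0.58  0.37 -0.19] tcp [0.5544 0.1875 0.2517] polar 0.1356 80.51
```

>>> drive_tool(commands=[{"tx": 0.15, "ty": 3.4, "tz": 0, "twist": 0.025, "gripper": 5}, {"tx": 0.1, "ty": 3.4, "tz": 0, "twist": 0.025, "gripper": 5}, {"tx": -0.04, "ty": 3.4, "tz": 0, "twist": 0.025, "gripper": 5}, {"tx": 0, "ty": 0, "tz": 0, "twist": 0, "gripper": 5}])

```text
t: 10.53
tcp_pos: [0.5646, 0.1854, 0.2517]
ee_rot: [0.787, 0.617, 0.0, -0.0]
wrist_force: [-1.4, 3.9, -1.2]
width: 0.223
grip_force: 55.0
```

```bash
python3 -c "
from h import *
st()"
```

```text
t 10.53 z 0.2517 toolx 76.16 F x,y,z 3.5 -2.3 -1.2 T [ 0.56  0.46 -0.23] tcp [0.5646 0.1854 0.2517] polar 0.1356 76.08
```

>>> drive_tool(commands=[{"tx": 0.1, "ty": 3.4, "tz": 0, "twist": 0.025, "gripper": 5}, {"tx": -0.04, "ty": 3.4, "tz": 0, "twist": 0.025, "gripper": 5}, {"tx": 0, "ty": 0, "tz": 0, "twist": 0, "gripper": 5}])

```text
t: 10.78
tcp_pos: [0.5712, 0.1836, 0.2517]
ee_rot: [0.802, 0.597, 0.0, -0.0]
wrist_force: [-1.4, 4.9, -1.4]
width: 0.22
grip_force: 55.0
```

```bash
python3 -c "
from h import *
st()"
```

```text
t 10.78 z 0.2517 toolx 73.3 F x,y,z 4.3 -2.7 -1.4 T [ 0.49  0.47 -0.2 ] tcp [0.5712 0.1836 0.2517] polar 0.1356 73.18
```

>>> drive_tool(commands=[{"tx": 0.1, "ty": 3.4, "tz": 0, "twist": 0.025, "gripper": 5}, {"tx": 0.1, "ty": 3.4, "tz": 0, "twist": 0.025, "gripper": 5}, {"tx": 0, "ty": 0, "tz": 0, "twist": 0, "gripper": 5}])

```text
t: 11.03
tcp_pos: [0.5778, 0.1816, 0.2516]
ee_rot: [0.817, 0.577, -0.0, 0.0]
wrist_force: [-1.9, 2.5, -0.3]
width: 0.223
grip_force: 55.0
```

```bash
python3 -c "
from h import *
st()"
```

```text
t 11.03 z 0.2516 toolx 70.43 F x,y,z 1.7 -2.6 -0.3 T [ 0.28  0.53 -0.24] tcp [0.5778 0.1816 0.2516] polar 0.1357 70.28
```

>>> drive_tool(commands=[{"tx": -0.04, "ty": 3.4, "tz": 0, "twist": 0.025, "gripper": 5}, {"tx": -0.04, "ty": 3.4, "tz": 0, "twist": 0.025, "gripper": 5}, {"tx": 0, "ty": 0, "tz": 0, "twist": 0, "gripper": 5}])

```text
t: 11.28
tcp_pos: [0.5842, 0.1791, 0.2516]
ee_rot: [0.831, 0.556, -0.0, 0.0]
wrist_force: [-1.8, 1.5, -0.7]
width: 0.221
grip_force: 55.1
```

```bash
python3 -c "
from h import *
st()"
```

```text
t 11.28 z 0.2516 toolx 67.52 F x,y,z 0.7 -2.3 -0.7 T [ 0.18  0.63 -0.22] tcp [0.5842 0.1791 0.2516] polar 0.1357 67.36
```

>>> drive_tool(commands=[{"tx": -0.04, "ty": 3.4, "tz": 0, "twist": 0.025, "gripper": 5}, {"tx": -0.04, "ty": 3.4, "tz": 0, "twist": 0.025, "gripper": 5}, {"tx": 0, "ty": 0, "tz": 0, "twist": 0, "gripper": 5}])

```text
t: 11.53
tcp_pos: [0.5905, 0.1763, 0.2516]
ee_rot: [0.845, 0.535, -0.0, 0.0]
wrist_force: [-2.9, 2.4, -0.4]
width: 0.218
grip_force: 55.1
```

```bash
python3 -c "
from h import *
st()"
```

```text
t 11.53 z 0.2516 toolx 64.65 F x,y,z 1.0 -3.6 -0.4 T [ 0.08  0.69 -0.3 ] tcp [0.5905 0.1763 0.2516] polar 0.1357 64.47
```

>>> drive_tool(commands=[{"tx": -0.04, "ty": 3.4, "tz": 0, "twist": 0.025, "gripper": 5}, {"tx": 0, "ty": 0, "tz": 0, "twist": 0, "gripper": 5}])

```text
t: 11.7
tcp_pos: [0.5934, 0.1749, 0.2515]
ee_rot: [0.852, 0.524, -0.0, 0.0]
wrist_force: [-3.8, 1.8, 0.0]
width: 0.221
grip_force: 55.0
```

```bash
python3 -c "
from h import *
st()"
```

```text
t 11.7 z 0.2515 toolx 63.24 F x,y,z -0.1 -4.2 0.0 T [-0.07  0.79 -0.25] tcp [0.5934 0.1749 0.2515] polar 0.1358 63.11
```

>>> drive_tool(commands=[{"tx": -0.04, "ty": 3.4, "tz": 0, "twist": 0.025, "gripper": 5}, {"tx": 0, "ty": 0, "tz": 0, "twist": 0, "gripper": 5}])

```text
t: 11.87
tcp_pos: [0.5964, 0.1733, 0.2516]
ee_rot: [0.858, 0.514, -0.0, 0.0]
wrist_force: [-3.6, 0.7, -0.6]
width: 0.226
grip_force: 55.0
```

```bash
python3 -c "
from h import *
st()"
```

```text
t 11.87 z 0.2516 toolx 61.81 F x,y,z -1.0 -3.5 -0.6 T [-0.09  0.81 -0.22] tcp [0.5964 0.1733 0.2516] polar 0.1358 61.69
```

>>> drive_tool(commands=[{"tx": -0.1, "ty": 3.4, "tz": 0, "twist": 0.025, "gripper": 5}, {"tx": -0.1, "ty": 3.4, "tz": 0, "twist": 0.025, "gripper": 5}, {"tx": 0, "ty": 0, "tz": 0, "twist": 0, "gripper": 5}])

```text
t: 12.12
tcp_pos: [0.6016, 0.1704, 0.2512]
ee_rot: [0.87, 0.492, -0.001, -0.001]
wrist_force: [-6.0, 2.8, 0.1]
width: 0.219
grip_force: 55.0
```

```bash
python3 -c "
from h import *
st()"
```

```text
t 12.12 z 0.2512 toolx 58.99 F x,y,z -0.7 -6.5 0.1 T [0.18 1.19 0.09] tcp [0.6016 0.1704 0.2512] polar 0.1358 59.15
```

>>> drive_tool(commands=[{"tx": 0, "ty": 2.5, "tz": 0, "twist": 0.025, "gripper": 5}, {"tx": 0, "ty": 0, "tz": 0, "twist": 0, "gripper": 5}])

```text
t: 12.28
tcp_pos: [0.6034, 0.1694, 0.2511]
ee_rot: [0.876, 0.482, -0.001, -0.001]
wrist_force: [-8.1, 3.6, -0.2]
width: 0.222
grip_force: 55.0
```

```bash
python3 -c "
from h import *
st()"
```

```text
t 12.28 z 0.2511 toolx 57.6 F x,y,z -1.3 -8.8 -0.2 T [0.39 1.47 0.28] tcp [0.6034 0.1694 0.2511] polar 0.1359 58.28
```

>>> drive_tool(commands=[{"tx": 0, "ty": 2.5, "tz": 0, "twist": 0.025, "gripper": 5}, {"tx": 0, "ty": 0, "tz": 0, "twist": 0, "gripper": 5}])

```text
t: 12.45
tcp_pos: [0.6055, 0.1681, 0.2511]
ee_rot: [0.882, 0.471, -0.001, -0.001]
wrist_force: [-8.0, 4.3, 0.8]
width: 0.223
grip_force: 55.0
```

```bash
python3 -c "
from h import *
st()
av=np.mean([np.float32(get_image('top')) for _ in range(3)],0).astype(np.uint8)
ss=np.mean([np.float32(get_image('scene')) for _ in range(3)],0).astype(np.uint8)
A=cv2.resize(av[170:230,248:308],(400,400),interpolation=3);B=cv2.resize(ss[190:250,236:296],(400,400),interpolation=3)
cv2.imwrite('pics/c3.png',cv2.cvtColor(np.hstack([A,B]),4))
st()"
```

```text
t 12.45 z 0.2511 toolx 56.17 F x,y,z -0.9 -9.1 0.8 T [0.43 1.48 0.23] tcp [0.6055 0.1681 0.2511] polar 0.1359 57.27
t 12.75 z 0.251 toolx 56.26 F x,y,z -0.8 -7.7 1.4 T [0.29 1.48 0.27] tcp [0.6052 0.1682 0.251 ] polar 0.1359 57.38
```

View pics/c3.png

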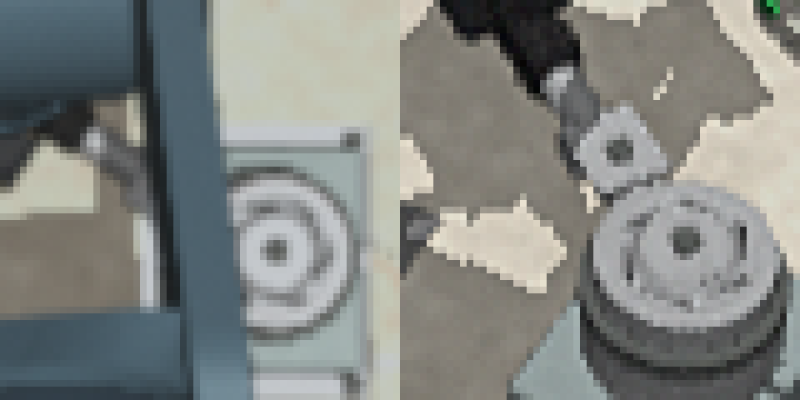

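The scene crop shows the ring fully down on the shoulder, the hinge block at (620,150) and the tube slightly bent from the head. Force and torque have levelled off, so the hinge is giving. I'll go a little further.

>>> drive_tool(commands=[{"tx": 0, "ty": 2.7, "tz": 0, "twist": 0.03, "gripper": 5}, {"tx": 0, "ty": 2.3, "tz": 0, "twist": 0.025, "gripper": 5}, {"tx": 0, "ty": 0, "tz": 0, "twist": 0, "gripper": 5}])

```text
t: 13.0
tcp_pos: [0.6095, 0.1652, 0.251]
ee_rot: [0.895, 0.446, -0.001, -0.001]
wrist_force: [-8.0, 3.6, -0.1]
width: 0.221
grip_force: 55.0
```

```bash
python3 -c "
from h import *
st()
av=np.mean([np.float32(get_image('scene')) for _ in range(3)],0).astype(np.uint8)
B=cv2.resize(av[180:250,226:296],(600,600),interpolation=3)
cv2.imwrite('pics/c4.png',cv2.cvtColor(B,4))"
```

```text
t 13.0 z 0.251 toolx 53.02 F x,y,z -1.9 -8.6 -0.1 T [0.4  1.51 0.24] tcp [0.6095 0.1652 0.251 ] polar 0.1357 55.16
```

View pics/c4.png

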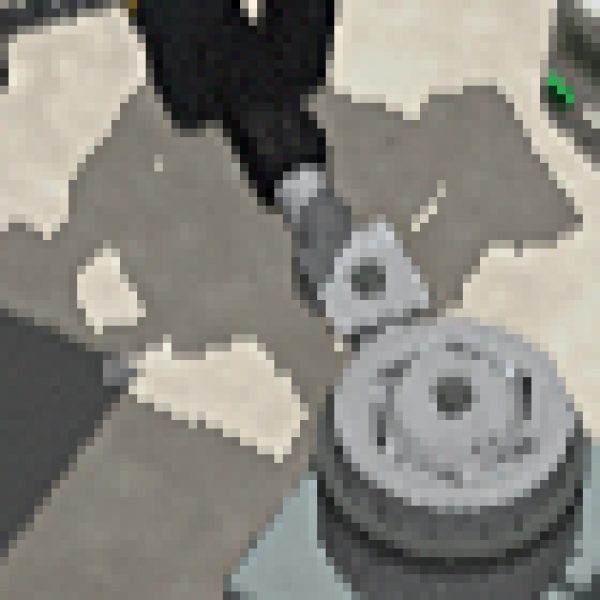

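The force stayed flat over 4.6° of handle swing, and the hinge is now at about 0.1 rad, so it has clearly given. The ring is still seated. I'll back off into the play.

>>> drive_tool(commands=[{"tx": 0, "ty": -2.7, "tz": 0, "twist": -0.03, "gripper": 5}, {"tx": 0, "ty": -2.7, "tz": 0, "twist": -0.03, "gripper": 5}, {"tx": 0, "ty": -2.7, "tz": 0, "twist": -0.03, "gripper": 5}, {"tx": 0, "ty": -2.7, "tz": 0, "twist": -0.03, "gripper": 5}, {"tx": 0, "ty": -4.05, "tz": 0, "twist": -0.03, "gripper": 5}, {"tx": 0, "ty": -4.05, "tz": 0, "twist": -0.03, "gripper": 5}, {"tx": 0, "ty": -4.05, "tz": 0, "twist": -0.03, "gripper": 5}, {"tx": 0, "ty": 0, "tz": 0, "twist": 0, "gripper": 5}])

```text
t: 13.82
tcp_pos: [0.5904, 0.1768, 0.2515]
ee_rot: [0.843, 0.538, -0.0, -0.0]
wrist_force: [-3.8, -0.3, 0.2]
width: 0.222
grip_force: 55.1
```

```bash
python3 -c "
from h import *
st()"
```

```text
t 13.82 z 0.2515 toolx 65.12 F x,y,z -1.9 -3.3 0.2 T [-0.12  0.8  -0.36] tcp [0.5904 0.1768 0.2515] polar 0.1361 64.62
```

>>> drive_tool(commands=[{"tx": -0.3, "ty": -1.2, "tz": -0.6, "twist": 0, "gripper": 5}, {"tx": 0, "ty": 0, "tz": 0, "twist": 0, "gripper": 5}, {"tx": 0, "ty": 0, "tz": 0, "twist": 0, "gripper": 5}])

```text
t: 14.07
tcp_pos: [0.5899, 0.1768, 0.2522]
ee_rot: [0.843, 0.538, 0.0, 0.0]
wrist_force: [-1.2, 0.8, -1.7]
width: 0.222
grip_force: 55.0
```

```bash
python3 -c "
from h import *
st()"
```

```text
t 14.07 z 0.2522 toolx 65.03 F x,y,z 0.2 -1.4 -1.7 T [ 0.07  0.36 -0.24] tcp [0.5899 0.1768 0.2522] polar 0.1359 64.8
```

Nearly free. I'll lift straight up slowly.

>>> drive_tool(commands=[{"tx": 0, "ty": -0.4, "tz": -1, "twist": 0, "gripper": 5}, {"tx": 0, "ty": 0, "tz": -1, "twist": 0, "gripper": 5}, {"tx": 0, "ty": 0, "tz": -1, "twist": 0, "gripper": 5}, {"tx": 0, "ty": 0, "tz": 0, "twist": 0, "gripper": 5}])

```text
t: 14.4
tcp_pos: [0.5893, 0.1769, 0.2553]
ee_rot: [0.843, 0.538, 0.0, 0.0]
wrist_force: [-0.7, -0.2, -4.2]
width: 0.224
grip_force: 55.0
```

```bash
python3 -c "
from h import *
st()"
```

```text
t 14.4 z 0.2553 toolx 65.07 F x,y,z -0.5 -0.6 -4.2 T [ 0.14  0.14 -0.09] tcp [0.5893 0.1769 0.2553] polar 0.1358 65.03
```

>>> drive_tool(commands=[{"tx": 0, "ty": 0, "tz": -3, "twist": 0, "gripper": 5}, {"tx": 0, "ty": 0, "tz": -5, "twist": 0, "gripper": 5}, {"tx": 0, "ty": 0, "tz": -7, "twist": 0, "gripper": 5}, {"tx": 0, "ty": 0, "tz": -8, "twist": 0, "gripper": 5}, {"tx": 0, "ty": 0, "tz": -8, "twist": 0, "gripper": 5}, {"tx": 0, "ty": 0, "tz": -8, "twist": 0, "gripper": 5}, {"tx": 0, "ty": 0, "tz": -4, "twist": 0, "gripper": 5}, {"tx": 0, "ty": 0, "tz": -2, "twist": 0, "gripper": 5}])

```text
t: 15.07
tcp_pos: [0.5895, 0.1771, 0.3017]
ee_rot: [0.843, 0.538, 0.001, 0.001]
wrist_force: [-0.3, -0.1, -4.0]
width: 0.219
grip_force: 55.0
```

>>> drive_tool(commands=[{"tx": 5.5, "ty": -9, "tz": 0, "twist": 0, "gripper": 5}, {"tx": 12, "ty": -20, "tz": 0, "twist": 0, "gripper": 5}, {"tx": 13, "ty": -21, "tz": 0, "twist": 0, "gripper": 5}, {"tx": 13, "ty": -21, "tz": 0, "twist": 0, "gripper": 5}, {"tx": 13, "ty": -21, "tz": 0, "twist": 0, "gripper": 5}, {"tx": 13, "ty": -21, "tz": 0, "twist": 0, "gripper": 5}, {"tx": 13, "ty": -21, "tz": 0, "twist": 0, "gripper": 5}, {"tx": 13, "ty": -21, "tz": 0, "twist": 0, "gripper": 5}, {"tx": 13, "ty": -21, "tz": 0, "twist": 0, "gripper": 5}, {"tx": 8, "ty": -14, "tz": 0, "twist": 0, "gripper": 5}])

```text
t: 15.9
tcp_pos: [0.4637, 0.3648, 0.2996]
ee_rot: [0.843, 0.538, -0.001, -0.0]
wrist_force: [0.4, 0.9, -2.3]
width: 0.22
grip_force: 55.0
```

>>> drive_tool(commands=[{"tx": 0, "ty": 0, "tz": 0, "twist": -0.04, "gripper": 5}, {"tx": 0, "ty": 0, "tz": 0, "twist": -0.06, "gripper": 5}, {"tx": 0, "ty": 0, "tz": 0, "twist": -0.07, "gripper": 5}, {"tx": 0, "ty": 0, "tz": 0, "twist": -0.07, "gripper": 5}, {"tx": 0, "ty": 0, "tz": 0, "twist": -0.06, "gripper": 5}, {"tx": 0, "ty": 0, "tz": 0, "twist": -0.04, "gripper": 5}, {"tx": 0, "ty": 0, "tz": 0, "twist": 0, "gripper": 5}])

```text
t: 16.48
tcp_pos: [0.4651, 0.3631, 0.2996]
ee_rot: [0.739, 0.673, -0.001, -0.0]
wrist_force: [-0.3, 0.4, -3.1]
width: 0.221
grip_force: 55.0
```

```bash
python3 -c "
from h import *
st()
t=snap('top','t5.png');s=snap('scene','s5.png')
cv2.imwrite('pics/c5.png',cv2.cvtColor(np.hstack([cv2.resize(t[170:260,210:310],(400,360),interpolation=3),cv2.resize(s[165:255,130:230],(400,360),interpolation=3)]),4))"
```

```text
t 16.48 z 0.2996 toolx 84.66 F x,y,z 0.3 -0.3 -3.1 T [ 0.12  0.06 -0.01] tcp [0.4651 0.3631 0.2996] polar 0.3165 102.2
```

View pics/c5.png

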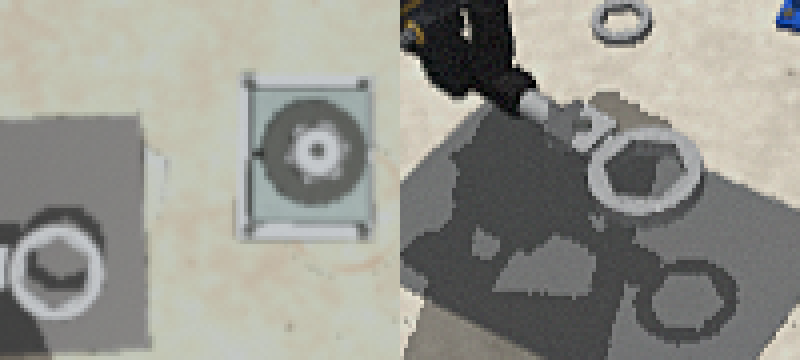

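The wrench hangs straight with its hinge shut and the ring over the mat, at (57,270) in the left crop. The nut is visible and free. I'll lower it and check the nut's turn.

>>> drive_tool(commands=[{"tx": 0, "ty": 0, "tz": 6, "twist": 0, "gripper": 5}, {"tx": 0, "ty": 0, "tz": 14, "twist": 0, "gripper": 5}, {"tx": 0, "ty": 0, "tz": 16, "twist": 0, "gripper": 5}, {"tx": 0, "ty": 0, "tz": 16, "twist": 0, "gripper": 5}, {"tx": 0, "ty": 0, "tz": 16, "twist": 0, "gripper": 5}, {"tx": 0, "ty": 0, "tz": 16, "twist": 0, "gripper": 5}, {"tx": 0, "ty": 0, "tz": 14, "twist": 0, "gripper": 5}, {"tx": 0, "ty": 0, "tz": 12, "twist": 0, "gripper": 5}, {"tx": 0, "ty": 0, "tz": 7, "twist": 0, "gripper": 5}, {"tx": 0, "ty": 0, "tz": 3, "twist": 0, "gripper": 5}])

```text
t: 17.42
tcp_pos: [0.4654, 0.3625, 0.1787]
ee_rot: [0.74, 0.673, -0.001, -0.0]
wrist_force: [-0.4, -0.1, -3.1]
width: 0.223
grip_force: 55.0
```

>>> drive_tool(commands=[{"tx": 0, "ty": 0, "tz": 1.5, "twist": 0, "gripper": 5}, {"tx": 0, "ty": 0, "tz": 1, "twist": 0, "gripper": 5}, {"tx": 0, "ty": 0, "tz": 1, "twist": 0, "gripper": 5}, {"tx": 0, "ty": 0, "tz": 0, "twist": 0, "gripper": 5}])

```text
t: 17.75
tcp_pos: [0.4662, 0.3629, 0.1773]
ee_rot: [0.74, 0.673, 0.001, 0.0]
wrist_force: [-0.6, -0.5, -2.5]
width: 0.223
grip_force: 55.0
```

```bash
python3 -c "
from h import *
st()
t=np.mean([np.float32(get_image('top')) for _ in range(4)],0)
for r in(.018,.02,.022):
  th=np.arange(0,2*np.pi,.02); uv=np.float32([proj('top',[.532+r*np.cos(a),.0538+r*np.sin(a),.096]) for a in th])
  v=cv2.remap(t.mean(2).astype(np.float32),uv[:,0].copy(),uv[:,1].copy(),1).ravel(); F=(v*np.exp(-6j*th)).mean(); print(r,abs(F),np.degrees(-np.angle(F))/6%60)
"
```

```text
t 17.75 z 0.1773 toolx 84.56 F x,y,z -0.6 -0.6 -2.5 T [ 0.02  0.09 -0.02] tcp [0.4662 0.3629 0.1773] polar 0.3161 102.01
0.018 7.595645516449667 39.757442114740755
0.02 10.769354597522115 39.87638780863159
0.022 7.48050220780067 40.19726369704687
```

The nut has turned about 26° and stays there. The ring is just touching the mat, so I'll lower the last few millimetres.

>>> drive_tool(commands=[{"tx": 0, "ty": 0, "tz": 1, "twist": 0, "gripper": 5}, {"tx": 0, "ty": 0, "tz": 1, "twist": 0, "gripper": 5}, {"tx": 0, "ty": 0, "tz": 0, "twist": 0, "gripper": 5}])

```text
t: 18.2
tcp_pos: [0.4659, 0.3627, 0.1745]
ee_rot: [0.74, 0.673, -0.0, -0.0]
wrist_force: [0.1, -0.5, -3.2]
width: 0.219
grip_force: 55.0
```

>>> drive_tool(commands=[{"tx": 0, "ty": 0, "tz": 0.5, "twist": 0, "gripper": 5}, {"tx": 0, "ty": 0, "tz": 0.5, "twist": 0, "gripper": 5}, {"tx": 0, "ty": 0, "tz": 0, "twist": 0, "gripper": 5}], force=15)

```text
t: 18.45
tcp_pos: [0.466, 0.3628, 0.1737]
ee_rot: [0.74, 0.673, -0.0, 0.0]
wrist_force: [-0.4, 0.2, -2.7]
width: 0.223
grip_force: 15.0
```

>>> drive_tool(commands=[{"tx": 0, "ty": 0, "tz": 0, "twist": 0, "gripper": 5}, {"tx": 0, "ty": 0, "tz": 0, "twist": 0, "gripper": 5}, {"tx": 0, "ty": 0, "tz": 0, "twist": 0, "gripper": 5}], force=4)

```text
t: 18.7
tcp_pos: [0.466, 0.3628, 0.1737]
ee_rot: [0.74, 0.673, 0.0, 0.0]
wrist_force: [0.2, 0.8, -2.5]
width: 0.222
grip_force: 4.0
```

>>> drive_tool(commands=[{"tx": 0, "ty": 0, "tz": 0.6, "twist": 0, "gripper": 5}, {"tx": 0, "ty": 0, "tz": 0.6, "twist": 0, "gripper": 5}, {"tx": 0, "ty": 0, "tz": 0, "twist": 0, "gripper": 5}], force=6)

```text
t: 18.95
tcp_pos: [0.4661, 0.3629, 0.1734]
ee_rot: [0.74, 0.673, -0.0, 0.0]
wrist_force: [-2.3, -1.1, 5.5]
width: 0.226
grip_force: 6.0
```

Contact with the mat. I'll open gently and retreat.

>>> drive_tool(commands=[{"tx": 0, "ty": 0, "tz": -0.4, "twist": 0, "gripper": 22}, {"tx": 0, "ty": 0, "tz": 0, "twist": 0, "gripper": 26}, {"tx": 0, "ty": 0, "tz": 0, "twist": 0, "gripper": 36}, {"tx": 0, "ty": 0, "tz": 0, "twist": 0, "gripper": 45}, {"tx": 0, "ty": 0, "tz": 0, "twist": 0, "gripper": 45}, {"tx": 0, "ty": 0, "tz": 0, "twist": 0, "gripper": 45}])

```text
t: 19.45
tcp_pos: [0.466, 0.3628, 0.1729]
ee_rot: [0.74, 0.673, 0.0, 0.0]
wrist_force: [-0.3, 0.4, 0.1]
width: 0.511
grip_force: 0.0
```

>>> drive_tool(commands=[{"tx": 0, "ty": 0, "tz": -5, "twist": 0, "gripper": 50}, {"tx": 0, "ty": 0, "tz": -10, "twist": 0, "gripper": 50}, {"tx": 0, "ty": 0, "tz": -20, "twist": 0, "gripper": 50}, {"tx": 0, "ty": 0, "tz": -25, "twist": 0, "gripper": 50}, {"tx": 0, "ty": 0, "tz": -25, "twist": 0, "gripper": 50}, {"tx": 0, "ty": 0, "tz": -25, "twist": 0, "gripper": 50}, {"tx": 0, "ty": 0, "tz": -20, "twist": 0, "gripper": 50}, {"tx": 0, "ty": 0, "tz": -10, "twist": 0, "gripper": 50}, {"tx": 0, "ty": 0, "tz": 0, "twist": 0, "gripper": 50}])

```text
t: 20.2
tcp_pos: [0.4668, 0.3633, 0.3165]
ee_rot: [0.74, 0.673, 0.003, 0.001]
wrist_force: [0.5, 0.1, 0.2]
width: 0.566
grip_force: 0.0
```

```bash
python3 -c "
from h import *
st()
t=snap('top','t6.png');s=snap('scene','s6.png')
cv2.imwrite('pics/c6.png',cv2.cvtColor(np.hstack([cv2.resize(t[160:270,140:260],(400,366),interpolation=3),cv2.resize(s[160:270,110:230],(400,366),interpolation=3)]),4))"
```

```text
t 20.2 z 0.3165 toolx 84.56 F x,y,z 0.1 0.5 0.2 T [-0.01  0.06 -0.01] tcp [0.4668 0.3633 0.3165] polar 0.3163 101.9
```

View pics/c6.png

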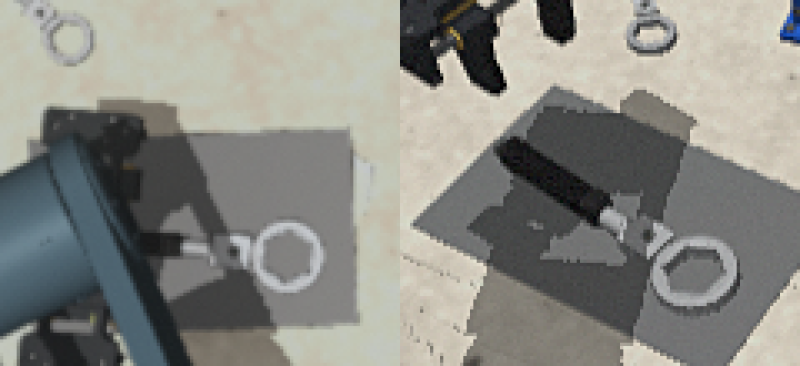

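The wrench lies flat, straight and released on the mat, with the ring at (287,257) in the left crop. The gripper is well clear.

```bash
python3 -c "
from bench import *
print(sign_off())"
```

```text
the job is handed in; nothing more can be done
None
```

I've handed the job in, with no verdict returned: the nut is tight after turning about 26°, the wrench gave clearly at about 0.1 rad (estimated from tool pose and force), and it lies flat and released on the mat with its hinge shut.

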